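Strain the small mill balls out of a tipping bowl with a held card

TASK

Take the yellow card from its rack, hold it across the bowl's mouth and press the rim down with its lower edge, so that the bowl tips and the four small blue balls roll out under the card into the wooden tray while the card keeps the large white ball back in the bowl. When all four are in the tray, let the bowl swing back up and stand the card fully down in the slot of its rack again. Tip the bowl with the card, never with the fingers, do not touch the balls with the fingers, and leave the other things on the table where they are.

Things in the scene. Friction and masses are not known exactly. Their poses are not given: they have to be found in the camera images.
- stand: Dark steel tipping stand, fixed. Origin on the table, near under the bowl; +x points level the way the bowl tips (towards the tray), z up. Base plate x -120 to -20 mm, 270 mm wide along y, 12 mm high; two uprights 24 x 12 mm at x = -45, y = +-122 mm, 218 mm high, carry the bowl's pivot at x = -45, z = 200 mm.
- bowl (a joint): Tilt of the bowl beyond rest, rad: 0 at rest, where the flat mouth already leans 0.349 (20 deg) down towards stand +x; 0.80 at its stop (66 deg). A light spring holds it at 0 and swings it back; pressing down on the rim 88 mm ahead of the pivot takes 2 to 6 N. Small balls start to roll out when the mouth leans past about 45 deg, and all come out near the stop; if they jam, rock the bowl.
- pivot (a point): Fixed point on the bowl's pivot axis (along stand y), midway between the uprights, 200 mm above the table. The axis lies in the plane of the mouth, 45 mm behind the mouth's centre. With lean a = 0.349 + joint, a point of the rim plane d ahead of the pivot is at stand x = -45 + d cos a, z = 200 - d sin a (mm).
- bowl_lip (a point): Top of the white bowl's rim at its lowest place (pouring lip), 145 mm ahead of the pivot; moves with the bowl. A straight edge laid across the rim along stand y at d = 88 mm (57 mm back from the lip, chord 180 mm) leaves a gap of about 37 mm to the wall below; at d = 100 mm about 29 mm; at d under 75 mm the large ball may be hit or slip out.
- bowl_floor (a point): Centre of the bowl's inner floor; moves with the bowl. White bowl with a blue band: mouth 200 mm across outside, 12 facets (rim radius 97 to 100 mm), 56 mm deep, wall 4 mm, sides at about 41 deg to the mouth, flat inner floor about 74 mm across and 51 mm below the mouth.
- tray: Open wooden tray, fixed, 200 x 200 mm, 50 mm high, walls and floor 5 mm. Origin: centre of its underside. It lies under the lip, ahead of the stand.
- large: Large white glazed ball, 50 mm diameter, about 120 g, in the bowl. Origin: its centre.
- small0: Small slippery blue ball, 24 mm diameter, 20 g, in the bowl at the start. Origin: its centre.
- small1: Small slippery blue ball, 24 mm diameter, 20 g, in the bowl at the start. Origin: its centre.
- small2: Small slippery blue ball, 24 mm diameter, 20 g, in the bowl at the start. Origin: its centre.
- small3: Small slippery blue ball, 24 mm diameter, 20 g, in the bowl at the start. Origin: its centre.
- card: Yellow flat card with a dark wooden handle, about 160 g, standing upright in the rack. Origin: centre of its lower edge; x along the card, y through its thickness, z up. Blade 200 mm along x, 6 mm thick, 100 mm high; handle block 90 mm along x, 16 mm thick, from z = 100 to 140 mm (grip at z = 120 mm, closing along y). The same either way round.
- rack: Wooden card rack, fixed. Origin: centre of its underside; x along the slot. Slot 9 mm wide (y), 222 mm long, floor 12 mm above the table, its walls rise to 52 mm, above them flared lips lead in, up to 67 mm high and 25 mm apart at the top. The card stands on the slot floor: card origin at rack z = 12 mm.
- vase: Bystander: white vase, 170 mm high, 104 mm across.
- bottle: Bystander: white bottle with red cap, 150 mm high.
- mug: Bystander: blue mug, 90 mm high.
- stone: Bystander: grey rubbing stone, 60 x 100 x 30 mm.
- brush: Bystander: paint brush lying down, 200 mm long.
There are look-alikes about, which are no part of the job. There is more than one size of the card; the job needs the larger.

How it is judged:
By the outcome, as a careful person would: the job done as asked, in the order asked, and still so for the second after the job is handed in, with the robot touching nothing.
It also fails if it takes over 51 s, if anything falls off the work surface, if the arm or the gripper's body presses on something with over 40 N, if the wrist force passes 120 N, or if a joint passes its speed limit or range.

ROBOT

A 6-joint arm with a two-finger parallel gripper is mounted at the origin on the work surface. World frame = base frame: x ahead of the robot, y to its left, z up, the work surface at z = 0. Lengths are in mm, angles in rad, forces in N, time in s.
With the tool pointing down it reaches from about 350 to 775 mm from the base axis. Payload 7.3 kg.
Tool frame: the origin (TCP) lies midway between the tips of the shut fingers; the grasp point (between the pads) lies 19 mm behind it; z points along the fingers, y is the line along which they close (so a half turn about z gives the same grasp; the last joint's range is limited). The gripper opens to 92 mm and grips with 3 to 60 N. Pads are 19 mm wide; open, the fingers measure 130 mm over their backs; the gripper's body (75 mm by 190 mm) begins 47 mm behind the grasp point.
Start: joints at [1.044, 0.342, 1.524, -0, 1.275, -0.146], TCP at [195.11, 487.419, 226.741] pointing down, gripper open.
Joint ranges: [-2.53, 2.53], [-0.77, 2.02], [0.04, 2.7], [-1, 4.14], [0.28, 2.66], [-3.11, 3.11]. Speed limits (rad/s): [2.57, 2.57, 3.14, 3.14, 3.14, 3.14].

INTERFACE

Orientations are given as [roll, pitch, yaw] about the fixed x, y, z axes, in that order (R = Rz(yaw) Ry(pitch) Rx(roll)).
In Python, from plant import monitor, optics, workorder gives the robot as it stands. The module is installed in compiled form; this text tells all that it offers.
- The arm moves only by the tool servo_tool, never from a script. Its arguments are lists of equal length, an entry for each row: "linear": the shift along the tool's x, y, z as a fraction of full scale, a list of three; "spin": the turn about the tool's z as a fraction of full scale. In form: {"linear": [[dx, dy, dz], ...], "spin": [spin, ...]}. A call has exactly 8 rows; each row shifts and turns the commanded pose from where the row before left it, along the tool's axes as they then stand; what a row does not reach is not made up. Full scale, the value 1, is 200 mm for a shift and 90 degrees for a turn. A row lasts 1/8 s, in which the tool goes at most 62.5 mm and 10.7 degrees, less where a joint would pass 70% of its speed; a pose out of reach is approached as far as the arm can. A call with a number of a shift or a turn outside -1 to 1 is refused whole. A call with a gripper value outside its range is refused whole. "hand" is the opening, from -1 (shut) to 1 (fully open), set as the call begins (left out, the last holds). The fingers move at their own pace and stop on an object; the grip force is fixed at half the most. Time passes only in rows, so rows that do not move let the fingers close, or fill a call up. It gives the time, the measured TCP pose, the force, the opening and the grip force at its end, in the units of the state.
- monitor.get_obs(): the state, without advancing time (a new reading comes with each control period).
- optics.capture(name): name is "side" or "top"; returns a dict with "frame" (420x560x3 uint8, blue, green, red), "K" (3x3 intrinsics, pixels), "world_to_cam" (4x4, takes a point from world to camera coordinates). Camera axes: x right, y down, z forward; pixel columns grow to the right and rows downward; lengths in mm; the calibration is good to about 2 mm. A picture is of the moment at which its call begins. There is no depth.
- workorder.close_job(): hands the job in; it is judged then, once.
The state is a dict: "time": time; "joint_positions": joint angles; "dq": joint speeds; "tau": joint torques, N m; "tool_pos": TCP position; "tcp_rot": TCP orientation; "contact_force": force on the tool from outside, world axes, zero at the start; "moment": the same for the moment, N m; "grip_width": finger opening in mm; "finger_force": force on a finger pad.
Only numpy, scipy, OpenCV 4.12 (cv2) and the standard library are available. Lean on these libraries where they do the work, as an engineer would, in place of code of your own. Each camera call takes 0.05 s, during which the arm holds its last target. There are 200 camera calls.

## Working session

There is one attempt and no reset: what is moved stays moved. The work goes in short steps, Python scripts to look and compute and a tool call to move; the robot and the scene stay as the last step left them, time stands still between calls to the robot, and variables do not carry over. Pictures are saved under pics/ and viewed, at most 10 in all, crops included, and the job is handed in when it is done.

Besides the shell and the picture viewer there is one more tool, called after ">>>" by a JSON object that holds its "api" and its "payload", one argument or row to a line. servo_tool: Moves the arm, as the interface text tells. Shift numbers are shares of 200 mm and turn numbers shares of 90 degrees, none past 1 either way. Its arguments: {"type":"object","properties":{"linear":{"type":"array","items":{"type":"array","items":{"type":"number","minimum":-1,"maximum":1}}},"spin":{"type":"array","items":{"type":"number","minimum":-1,"maximum":1}},"hand":{"type":"number"}},"required":["linear","spin"]}

```bash
mkdir -p pics
python3 - <<'E'
from plant import monitor, optics
import cv2, numpy as np
o=monitor.get_obs();print({k:np.round(v,3).tolist() for k,v in o.items()})
for n in("top","side"):
    c=optics.capture(n);cv2.imwrite(f"pics/{n}0.png",c["frame"]);np.savez(f"{n}0.npz",**c)
    print(n,np.round(c["K"],1).tolist(),np.round(c["world_to_cam"],3).tolist())
E
```

```text
{'time': 0.0, 'joint_positions': [1.044, 0.343, 1.525, -0.0, 1.275, -0.146], 'dq': [0.001, 0.001, 0.003, -0.002, 0.001, -0.001], 'tau': [-0.002, -43.123, -24.422, 0.071, 0.056, -0.0], 'tool_pos': [194.91, 487.05, 226.046], 'tcp_rot': [-3.14, -0.0, 2.761], 'contact_force': [-0.374, -0.117, -0.327], 'moment': [-0.009, -0.018, -0.01], 'finger_force': 0.0, 'grip_width': 91.98}
top [[517.8, 0.0, 273.6], [0.0, 517.8, 204.2], [0.0, 0.0, 1.0]] [[-0.001, -1.0, -0.017, -16.007], [-0.992, 0.003, -0.127, 558.979], [0.127, 0.017, -0.992, 1416.087], [0.0, 0.0, 0.0, 1.0]]
side [[415.8, 0.0, 276.9], [0.0, 415.8, 212.4], [0.0, 0.0, 1.0]] [[-0.994, -0.11, 0.02, 533.972], [-0.094, 0.725, -0.682, 173.263], [0.061, -0.68, -0.731, 1011.882], [0.0, 0.0, 0.0, 1.0]]
```

View pics/top0.png

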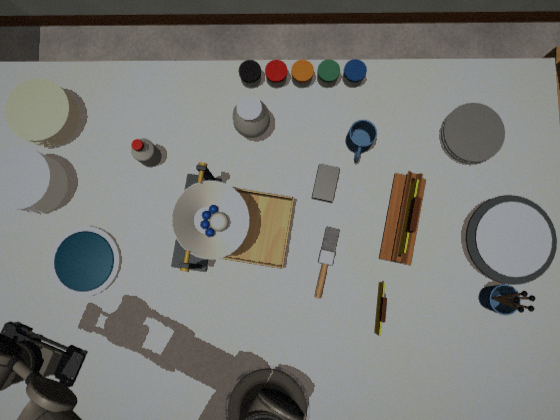

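View pics/side0.png

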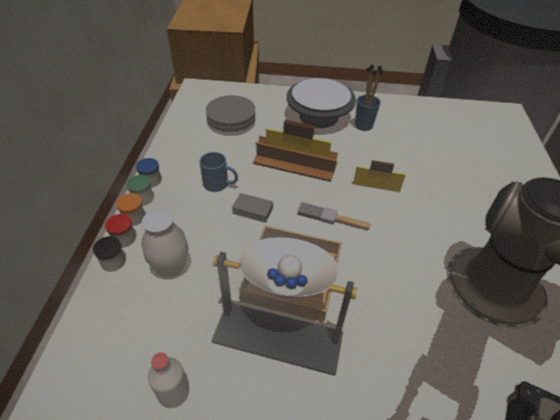

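The top view shows the bowl at about (212,220) tipping to image right, which is world -y. The tray's rim corners are near (295,197) and (284,267), and the larger card is in the rack near (410,218). The smaller look-alike card is at (381,308). I'll zoom in for exact pixels.

```bash
cat > h.py <<'E'
import numpy as np, cv2
def load(n): return dict(np.load(n+".npz"))
def ray(c,uv):
    T=c["world_to_cam"];R=T[:3,:3];o=-R.T@T[:3,3]
    return o,R.T@np.linalg.inv(c["K"])@np.array([uv[0],uv[1],1.])
def onz(c,uv,z):
    o,d=ray(c,uv);return o+d*(z-o[2])/d[2]
def proj(c,p):
    T=c["world_to_cam"];q=c["K"]@(T[:3,:3]@np.asarray(p,float)+T[:3,3]);return q[:2]/q[2]
def tri(a,ua,b,ub):
    o1,d1=ray(a,ua);o2,d2=ray(b,ub)
    s=np.linalg.lstsq(np.c_[d1,-d2],o2-o1,rcond=None)[0]
    p,q=o1+d1*s[0],o2+d2*s[1];return (p+q)/2,np.linalg.norm(p-q)
E
python3 - <<'E'
from h import *
t=load("top0")["frame"];s=load("side0")["frame"]
def crop(f,x,y,w,h,k): return cv2.resize(f[y:y+h,x:x+w],None,fx=k,fy=k,interpolation=cv2.INTER_CUBIC)
a=crop(t,170,155,130,125,3);b=crop(t,375,165,60,105,3);d=crop(s,210,225,150,90,3);e=crop(s,245,115,100,68,3)
im=np.zeros((600,800,3),np.uint8)
def put(x,y,c): im[y:y+c.shape[0],x:x+c.shape[1]]=c[:600-y,:800-x]
put(0,0,a);put(395,0,b);put(0,378,crop(s,210,240,150,74,3));put(455,378,e)
cv2.imwrite("pics/crop.png",np.clip(im*1.5,0,255))
E
```

```text
[ WARN:0@0.118] global loadsave.cpp:1063 imwrite_ Unsupported depth image for selected encoder is fallbacked to CV_8U.
```

View pics/crop.png

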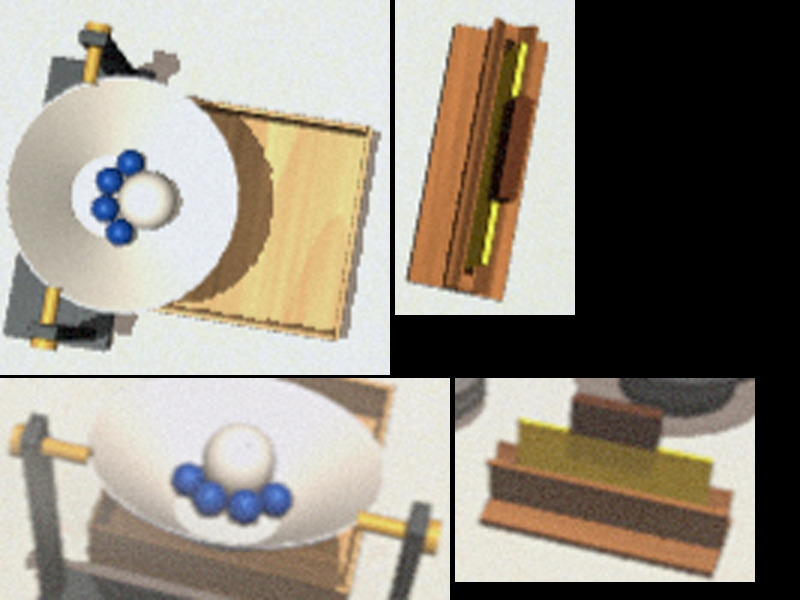

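Crop readings, in full-image pixels:
- **Top view:** pin ends (202.5,163.5) and (184.3,270.7), tray outer corners (294,197.7) and (282.7,267.7), blade top ends (417.7,179.3) and (405,253).
- **Side view:** pin ends (214.3,260.7) and (355.7,292.3), blade top ends (266,129) and (331,142.3).

Next I'll triangulate these and check them against the given heights.

Run:
```python
from h import *
np.set_printoptions(precision=1,suppress=True)
t=load("top0");s=load("side0")
pa=tri(t,(202.5,163.5),s,(214.3,260.7));pb=tri(t,(184.3,270.7),s,(355.7,292.3))
print("pins",pa,pb); A=onz(t,(202.5,163.5),200);B=onz(t,(184.3,270.7),200)
print("pins z200",A,B,np.linalg.norm(A-B)); M=(A+B)/2;d=A-B;print("pivot",M,"axis",np.arctan2(d[1],d[0]))
a=onz(t,(294,197.7),50);b=onz(t,(282.7,267.7),50);print("tray",a,b,np.linalg.norm(a-b),np.arctan2(*(a-b)[1::-1]))
ca=tri(t,(417.7,179.3),s,(266,129));cb=tri(t,(405,253),s,(331,142.3));print("card",ca,cb)
A=onz(t,(417.7,179.3),112);B=onz(t,(405,253),112);print("card z112",A,B,np.linalg.norm(A-B),(A+B)/2,np.arctan2(*(A-B)[1::-1]))
# yellow mask
for n,c,(x0,x1,y0,y1) in(("top",t,(380,435,165,270)),("side",s,(245,345,115,183))):
    f=c["frame"][y0:y1,x0:x1].astype(int)
    m=((f[...,2]>140)&(f[...,1]>130)&(f[...,0]<60)) if n=="top" else ((f[...,2]>110)&(f[...,1]>100)&(f[...,0]<60))
    y,x=np.nonzero(m);p=np.c_[x+x0,y+y0];print(n,len(p))
    if n=="top":
        l=cv2.fitLine(p.astype(np.float32),cv2.DIST_HUBER,0,.01,.01).ravel();pr=(p-l[2:])@l[:2];e=[l[2:]+l[:2]*q for q in(pr.min(),pr.max())]
        E=[onz(t,q+0,112) for q in e];print(e,E,np.linalg.norm(E[0]-E[1]),(E[0]+E[1])/2)
# handle top dark-brown corners
H=[onz(t,(375+(u-395)/3,165+v/3),152) for u,v in((516,97),(535,97),(516,203),(497,200))];print("handle",H)
# rack base left edge & lips
for u,v,z in((455,25,0),(408,280,0),(502,300,0)): print("rack",onz(t,(375+(u-395)/3,165+v/3),z))
```

```text
pins (array([643.3, 158.9, 198.7]), np.float64(2.4784520346634347)) (array([375.1, 198.5, 201.5]), np.float64(1.4952081257742953))
pins z200 [641.7 158.6 200. ] [374.4 199.  200. ] 270.38456519217806
pivot [508.1 178.8 200. ] axis -0.14975752463077227
tray [575.2 -74.3  50. ] [382.2 -42.2  50. ] 195.64407040529784 -0.16459791348907918
card (array([ 616.2, -403.2,  106.9]), np.float64(1.1993071122528955)) (array([ 420.7, -362.7,  108.3]), np.float64(2.0835410546548396))
card z112 [ 614.7 -401.9  112. ] [ 419.6 -361.7  112. ] 199.2127752687525 [ 517.1 -381.8  112. ] -0.20293759548636783
top 55
[array([404.5, 251.9]), array([417.4, 179.9])] [array([ 422.4, -360.6,  112. ]), array([ 613.1, -401.1,  112. ])] 194.9460679296137 [ 517.7 -380.8  112. ]
side 22
handle [array([ 560.7, -383.5,  152. ]), array([ 560.6, -399.7,  152. ]), array([ 469.8, -380.3,  152. ]), array([ 472.4, -364.3,  152. ])]
rack [ 652.2 -366.9    0. ]
rack [ 408.4 -315.3    0. ]
rack [ 389.6 -402.8    0. ]
```

Pins come out at z ≈ 200 and 270 mm apart, the blade edge is 199 mm long and the tray side is 196 mm. These all match the given sizes. I'll write a planner that converts waypoints into rows.

```bash
cat > plan.py <<'E'
import numpy as np
from plant import monitor
S=np.array([508.1,178.8]); TH=-0.157          # pivot, stand-y azimuth
sy=np.array([np.cos(TH),np.sin(TH)]); sx=np.array([sy[1],-sy[0]])
def stand(x,y=0): return S+sx*(x+45)+sy*y
def rows(wps):
    """wps: (x,y,z,yaw,nrows). prints 8-row calls"""
    o=monitor.get_obs();p=np.array(o["tool_pos"]);yaw=o["tcp_rot"][2];L=[];Sp=[]
    for x,y,z,w,n in wps:
        q=np.array([x,y,z])
        dw=(w-yaw+np.pi)%(2*np.pi)-np.pi
        for _ in range(n):
            d=(q-p)/n; c,s=np.cos(yaw),np.sin(yaw)
            L.append([round(float(v)/200,3) for v in(c*d[0]+s*d[1],s*d[0]-c*d[1],-d[2])]); Sp.append(round(-dw/n/(np.pi/2),4)); yaw+=dw/n
        p=q
    while len(L)%8: L.append([0,0,0]);Sp.append(0)
    for i in range(0,len(L),8): print("linear",L[i:i+8],"spin",Sp[i:i+8])
def st():
    o=monitor.get_obs();print({k:np.round(o[k],3).tolist() for k in("time","joint_positions","tool_pos","tcp_rot","contact_force","moment","grip_width","finger_force")})
E
python3 - <<'E'
from plan import *; from h import *
y0=2.761;yc=-0.206+np.pi
rows([(300,380,310,2.761,4),(430,180,330,2.82,5),(490,0,330,2.88,5),(517,-381.7,250,yc,9),(517,-381.7,200,yc,1)])
t=load("top0")
for p in [(125,193)]: print(onz(t,(170+p[0]/3,155+p[1]/3),184.6), stand(-45+45*np.cos(.349)))
E
```

```text
linear [[-0.172, -0.075, -0.105], [-0.172, -0.075, -0.105], [-0.172, -0.075, -0.105], [-0.172, -0.075, -0.105], [-0.195, -0.137, -0.02], [-0.193, -0.14, -0.02], [-0.192, -0.142, -0.02], [-0.19, -0.144, -0.02]] spin [np.float64(-0.0), np.float64(-0.0), np.float64(-0.0), np.float64(-0.0), np.float64(-0.0075), np.float64(-0.0075), np.float64(-0.0075), np.float64(-0.0075)]
linear [[-0.188, -0.146, -0.02], [-0.114, -0.152, -0.0], [-0.112, -0.153, -0.0], [-0.11, -0.154, -0.0], [-0.108, -0.156, -0.0], [-0.106, -0.157, -0.0], [-0.069, -0.201, 0.044], [-0.068, -0.201, 0.044]] spin [np.float64(-0.0075), np.float64(-0.0076), np.float64(-0.0076), np.float64(-0.0076), np.float64(-0.0076), np.float64(-0.0076), np.float64(-0.0039), np.float64(-0.0039)]
linear [[-0.067, -0.202, 0.044], [-0.066, -0.202, 0.044], [-0.064, -0.203, 0.044], [-0.063, -0.203, 0.044], [-0.062, -0.203, 0.044], [-0.061, -0.204, 0.044], [-0.059, -0.204, 0.044], [0.0, 0.0, 0.25]] spin [np.float64(-0.0039), np.float64(-0.0039), np.float64(-0.0039), np.float64(-0.0039), np.float64(-0.0039), np.float64(-0.0039), np.float64(-0.0039), np.float64(-0.0)]
[502.15271663 135.65217659 184.6       ] [501.48815341 137.03291738]
```

>>> {"api": "servo_tool", "payload": {
  "linear": [
    [-0.172, -0.075, -0.105],
    [-0.172, -0.075, -0.105],
    [-0.172, -0.075, -0.105],
    [-0.172, -0.075, -0.105],
    [-0.195, -0.137, -0.02],
    [-0.193, -0.14, -0.02],
    [-0.192, -0.142, -0.02],
    [-0.19, -0.144, -0.02]
  ],
  "spin": [0, 0, 0, 0, -0.0075, -0.0075, -0.0075, -0.0075],
  "hand": 1
}}

```text
time: 1.1
tool_pos: [405.0, 219.2, 326.6]
tcp_rot: [-3.141, -0.0, 2.808]
contact_force: [-0.2, 0.3, -0.8]
grip_width: 91.6
finger_force: 0.0
```

>>> {"api": "servo_tool", "payload": {
  "linear": [
    [-0.188, -0.146, -0.02],
    [-0.114, -0.152, 0],
    [-0.112, -0.153, 0],
    [-0.11, -0.154, 0],
    [-0.108, -0.156, 0],
    [-0.106, -0.157, 0],
    [-0.069, -0.201, 0.044],
    [-0.068, -0.201, 0.044]
  ],
  "spin": [-0.0075, -0.0076, -0.0076, -0.0076, -0.0076, -0.0076, -0.0039, -0.0039]
}}

```text
time: 2.1
tool_pos: [496.1, -85.2, 312.5]
tcp_rot: [3.141, -0.001, 2.892]
contact_force: [1.0, -0.3, 0.2]
grip_width: 91.8
finger_force: 0.0
```

>>> {"api": "servo_tool", "payload": {
  "linear": [
    [-0.067, -0.202, 0.044],
    [-0.066, -0.202, 0.044],
    [-0.064, -0.203, 0.044],
    [-0.063, -0.203, 0.044],
    [-0.062, -0.203, 0.044],
    [-0.061, -0.204, 0.044],
    [-0.059, -0.204, 0.044],
    [0, 0, 0.1]
  ],
  "spin": [-0.0039, -0.0039, -0.0039, -0.0039, -0.0039, -0.0039, -0.0039, 0]
}}

```text
time: 3.1
tool_pos: [516.5, -384.1, 230.4]
tcp_rot: [-3.141, 0.0, 2.931]
contact_force: [-0.1, -0.1, -0.2]
grip_width: 91.7
finger_force: 0.0
```

Run:
```python
from plan import *
st();rows([(517,-381.7,180,-0.206+np.pi,3),(517,-381.7,113,-0.206+np.pi,4)])
```

```text
{'time': 3.1, 'joint_positions': [-0.758, 0.564, 1.156, -0.001, 1.421, -2.119], 'tool_pos': [516.547, -384.128, 230.381], 'tcp_rot': [-3.141, 0.0, 2.931], 'contact_force': [-0.064, -0.115, -0.227], 'moment': [0.017, -0.006, -0.027], 'grip_width': 91.739, 'finger_force': 0.0}
linear [[0.0, 0.004, 0.084], [0.0, 0.004, 0.084], [0.0, 0.004, 0.084], [0.0, 0.0, 0.084], [0.0, 0.0, 0.084], [0.0, 0.0, 0.084], [0.0, 0.0, 0.084], [0, 0, 0]] spin [np.float64(-0.0009), np.float64(-0.0009), np.float64(-0.0009), np.float64(0.0), np.float64(0.0), np.float64(0.0), np.float64(0.0), 0]
```

>>> {"api": "servo_tool", "payload": {
  "linear": [
    [0, 0.004, 0.084],
    [0, 0.004, 0.084],
    [0, 0.004, 0.084],
    [0, 0, 0.084],
    [0, 0, 0.084],
    [0, 0, 0.084],
    [0, 0, 0.082],
    [0, 0, 0]
  ],
  "spin": [-0.0009, -0.0009, -0.0009, 0, 0, 0, 0, 0]
}}

```text
time: 4.1
tool_pos: [516.8, -377.9, 112.5]
tcp_rot: [3.14, -0.003, 2.939]
contact_force: [0.1, -0.7, 0.6]
grip_width: 91.6
finger_force: 0.0
```

Run:
```python
from plan import *
from plant import optics; import cv2
st()
a=optics.capture("top")["frame"][160:275,360:450];b=optics.capture("side")["frame"][90:190,230:360]
im=np.zeros((460,800,3),np.uint8)
for x,c in((0,a),(370,b)):
    r=cv2.resize(c,None,fx=3.3,fy=3.3,interpolation=2);im[:r.shape[0],x:x+r.shape[1]]=r
cv2.imwrite("pics/grasp.png",np.clip(im*1.6,0,255).astype(np.uint8))
```

```text
{'time': 4.1, 'joint_positions': [-0.751, 0.653, 1.33, 0.0, 1.162, -2.119], 'tool_pos': [516.819, -377.9, 112.491], 'tcp_rot': [3.14, -0.003, 2.939], 'contact_force': [0.089, -0.671, 0.614], 'moment': [0.011, 0.019, 0.002], 'grip_width': 91.625, 'finger_force': 0.0}
```

View pics/grasp.png

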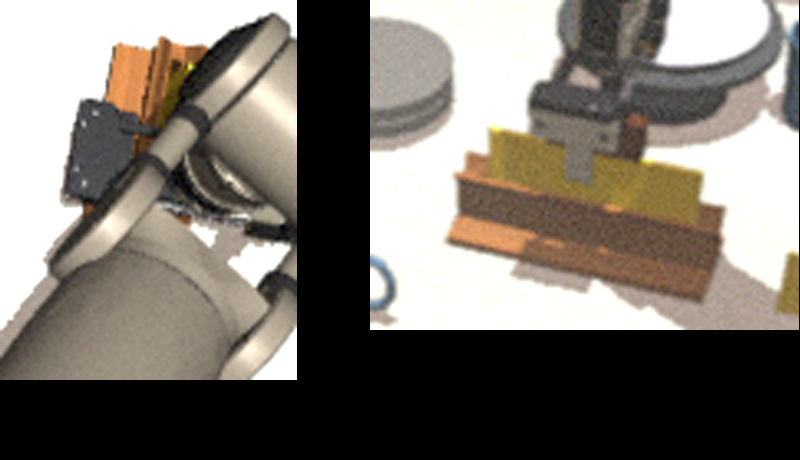

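The side view shows the finger in front of the handle near (580,150) with the fingers straddling it, and nothing is touching. I'll shift 3.6 mm in y to centre, then close.

>>> {"api": "servo_tool", "payload": {
  "linear": [
    [0, -0.018, 0],
    [0, 0, 0],
    [0, 0, 0],
    [0, 0, 0],
    [0, 0, 0],
    [0, 0, 0],
    [0, 0, 0],
    [0, 0, 0]
  ],
  "spin": [0, 0, 0, 0, 0, 0, 0, 0]
}}

```text
time: 5.2
tool_pos: [516.8, -382.1, 114.3]
tcp_rot: [3.142, 0.0, 2.939]
contact_force: [-0.7, -0.2, -0.0]
grip_width: 92.3
finger_force: 0.0
```

>>> {"api": "servo_tool", "payload": {
  "linear": [
    [0, 0, 0],
    [0, 0, 0],
    [0, 0, 0],
    [0, 0, 0],
    [0, 0, 0],
    [0, 0, 0],
    [0, 0, 0],
    [0, 0, 0]
  ],
  "spin": [0, 0, 0, 0, 0, 0, 0, 0],
  "hand": -1
}}

```text
time: 6.2
tool_pos: [516.8, -382.0, 114.3]
tcp_rot: [3.141, -0.0, 2.939]
contact_force: [0.7, 0.3, 0.2]
grip_width: 16.3
finger_force: 0.0
```

>>> {"api": "servo_tool", "payload": {
  "linear": [
    [0, 0, 0],
    [0, 0, 0],
    [0, 0, -0.03],
    [0, 0, -0.06],
    [0, 0, -0.1],
    [0, 0, -0.1],
    [0, 0, -0.1],
    [0, 0, 0]
  ],
  "spin": [0, 0, 0, 0, 0, 0, 0, 0]
}}

```text
time: 7.2
tool_pos: [517.5, -382.8, 194.8]
tcp_rot: [-3.139, 0.004, 2.939]
contact_force: [-0.8, -0.3, -1.4]
grip_width: 15.4
finger_force: 30.0
```

Run:
```python
from plan import *
from plant import monitor
st()
# hover above press point: 
D=92; a=.349; x=-45+D*np.cos(a)+3; z=200-D*np.sin(a)+102.3
P=stand(x); print(P,z)
# from rack: up to z 330, then to ahead of bowl
yw=TH+np.pi
rows([(516.8,-382,250,2.936,3),(505,-100,320,yw,8),(P[0],P[1],320,yw,7)])
```

```text
{'time': 7.2, 'joint_positions': [-0.756, 0.584, 1.219, 0.0, 1.334, -2.124], 'tool_pos': [517.545, -382.765, 194.758], 'tcp_rot': [-3.139, 0.004, 2.939], 'contact_force': [-0.79, -0.333, -1.382], 'moment': [0.009, 0.05, -0.047], 'grip_width': 15.445, 'finger_force': 29.987}
[494.11337954  90.4464176 ] 270.83983976257457
linear [[0.001, 0.001, -0.092], [0.001, 0.001, -0.092], [0.001, 0.001, -0.092], [0.043, 0.171, -0.044], [0.042, 0.171, -0.044], [0.041, 0.172, -0.044], [0.04, 0.172, -0.044], [0.039, 0.172, -0.044]] spin [np.float64(0.0006), np.float64(0.0006), np.float64(0.0006), np.float64(-0.0039), np.float64(-0.0039), np.float64(-0.0039), np.float64(-0.0039), np.float64(-0.0039)]
linear [[0.038, 0.172, -0.044], [0.037, 0.172, -0.044], [0.036, 0.173, -0.044], [0.029, 0.133, -0.0], [0.029, 0.133, -0.0], [0.029, 0.133, -0.0], [0.029, 0.133, -0.0], [0.029, 0.133, -0.0]] spin [np.float64(-0.0039), np.float64(-0.0039), np.float64(-0.0039), np.float64(-0.0), np.float64(-0.0), np.float64(-0.0), np.float64(-0.0), np.float64(-0.0)]
linear [[0.029, 0.133, -0.0], [0.029, 0.133, -0.0], [0, 0, 0], [0, 0, 0], [0, 0, 0], [0, 0, 0], [0, 0, 0], [0, 0, 0]] spin [np.float64(-0.0), np.float64(-0.0), 0, 0, 0, 0, 0, 0]
```

>>> {"api": "servo_tool", "payload": {
  "linear": [
    [0.001, 0.001, -0.092],
    [0.001, 0.001, -0.092],
    [0.001, 0.001, -0.092],
    [0.043, 0.171, -0.044],
    [0.042, 0.171, -0.044],
    [0.041, 0.172, -0.044],
    [0.04, 0.172, -0.044],
    [0.039, 0.172, -0.044]
  ],
  "spin": [0.0006, 0.0006, 0.0006, -0.0039, -0.0039, -0.0039, -0.0039, -0.0039]
}}

```text
time: 8.2
tool_pos: [508.6, -203.8, 291.0]
tcp_rot: [3.141, -0.001, 2.967]
contact_force: [0.5, -0.3, -1.5]
grip_width: 15.7
finger_force: 30.0
```

>>> {"api": "servo_tool", "payload": {
  "linear": [
    [0.038, 0.172, -0.044],
    [0.037, 0.172, -0.044],
    [0.036, 0.173, -0.044],
    [0.029, 0.133, 0],
    [0.029, 0.133, 0],
    [0.029, 0.133, 0],
    [0.029, 0.133, 0],
    [0.029, 0.133, 0]
  ],
  "spin": [-0.0039, -0.0039, -0.0039, 0, 0, 0, 0, 0]
}}

```text
time: 9.2
tool_pos: [496.2, 37.4, 317.2]
tcp_rot: [-3.142, -0.001, 2.985]
contact_force: [-0.6, 0.8, -2.3]
grip_width: 15.9
finger_force: 30.0
```

>>> {"api": "servo_tool", "payload": {
  "linear": [
    [0.029, 0.133, 0],
    [0.02, 0.1, 0],
    [0.009, 0.033, 0],
    [0, 0, 0],
    [0, 0, 0],
    [0, 0, 0],
    [0, 0, 0],
    [0, 0, 0]
  ],
  "spin": [0, 0, 0, 0, 0, 0, 0, 0]
}}

```text
time: 10.2
tool_pos: [493.5, 90.6, 317.9]
tcp_rot: [3.141, 0.0, 2.985]
contact_force: [0.3, 0.1, -2.5]
grip_width: 15.8
finger_force: 30.0
```

```bash
cat > snap.py <<'E'
import sys,cv2,numpy as np
from plant import optics
n=sys.argv[1]
a=optics.capture("top")["frame"][140:300,150:320];b=optics.capture("side")["frame"][180:360,190:400]
im=np.zeros((450,800,3),np.uint8)
for x,c,k in((0,a,2),(345,b,2.16)):
    r=cv2.resize(c,None,fx=k,fy=k,interpolation=2);im[:r.shape[0],x:x+r.shape[1]]=r[:,:800-x]
cv2.imwrite(f"pics/{n}.png",np.clip(im*1.6,0,255).astype(np.uint8))
E
python3 snap.py hover
python3 - <<'E'
from plan import *
st()
yw=TH+np.pi; w=[]
for a,n in((.349,5),):
    D=92; P=stand(-45+D*np.cos(a)+3); w.append((P[0],P[1],200-D*np.sin(a)+102.3+4,yw,n))
rows(w)
E
```

```text
{'time': 10.3, 'joint_positions': [0.029, 0.243, 1.413, 0.0, 1.487, -1.385], 'tool_pos': [493.508, 90.742, 317.931], 'tcp_rot': [3.142, 0.0, 2.985], 'contact_force': [-0.005, -0.487, -0.971], 'moment': [0.028, 0.001, -0.013], 'grip_width': 15.363, 'finger_force': 29.987}
linear [[-0.001, -0.0, 0.043], [-0.001, -0.0, 0.043], [-0.001, -0.0, 0.043], [-0.001, -0.0, 0.043], [-0.001, -0.0, 0.043], [0, 0, 0], [0, 0, 0], [0, 0, 0]] spin [np.float64(0.0), np.float64(0.0), np.float64(0.0), np.float64(0.0), np.float64(0.0), 0, 0, 0]
```

View pics/hover.png

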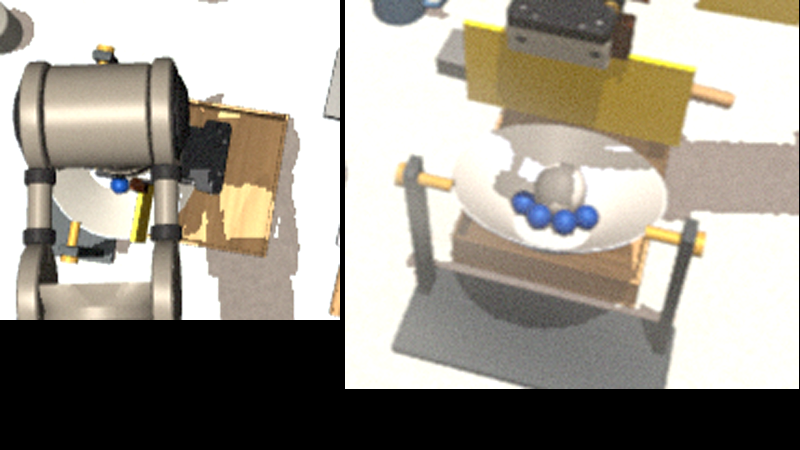

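Side view: the gripped card is parallel to the bowl's axis and hangs over the lip half of the mouth, its lower edge running from about (467,105) to (683,145). All four blue balls are still in the bowl. I'll descend, then tip along the arc.

>>> {"api": "servo_tool", "payload": {
  "linear": [
    [-0.001, 0, 0.043],
    [-0.001, 0, 0.043],
    [-0.001, 0, 0.043],
    [-0.001, 0, 0.043],
    [-0.001, 0, 0.043],
    [0, 0, 0],
    [0, 0, 0],
    [0, 0, 0]
  ],
  "spin": [0, 0, 0, 0, 0, 0, 0, 0]
}}

```text
time: 11.3
tool_pos: [494.7, 90.7, 275.3]
tcp_rot: [3.141, 0.001, 2.985]
contact_force: [0.9, -0.1, -2.3]
grip_width: 15.9
finger_force: 30.0
```

Run:
```python
from plan import *; from h import *
st(); print(proj(load("side0"),(493.5,90.7,215.6)))
yw=TH+np.pi; w=[]
D=92
for a in np.linspace(.349,1.12,17)[0:]:
    P=stand(-45+D*np.cos(a)+3); w.append((P[0],P[1],200-D*np.sin(a)+102.3,yw,1))
rows(w)
```

```text
{'time': 11.3, 'joint_positions': [0.029, 0.266, 1.497, 0.0, 1.378, -1.385], 'tool_pos': [494.677, 90.705, 275.291], 'tcp_rot': [3.141, 0.001, 2.985], 'contact_force': [0.92, -0.058, -2.35], 'moment': [0.006, -0.007, 0.039], 'grip_width': 15.91, 'finger_force': 29.987}
[296.00400391 235.60889507]
linear [[0.003, -0.002, 0.022], [-0.0, 0.008, 0.021], [0.0, 0.009, 0.02], [0.0, 0.01, 0.02], [-0.0, 0.011, 0.019], [0.0, 0.012, 0.019], [-0.0, 0.013, 0.018], [0.0, 0.014, 0.017]] spin [np.float64(0.0002), np.float64(-0.0), np.float64(-0.0), np.float64(-0.0), np.float64(-0.0), np.float64(-0.0), np.float64(-0.0), np.float64(-0.0)]
linear [[0.0, 0.014, 0.017], [-0.0, 0.015, 0.016], [-0.0, 0.016, 0.015], [0.0, 0.017, 0.015], [-0.0, 0.017, 0.014], [0.0, 0.018, 0.013], [-0.0, 0.019, 0.012], [0.0, 0.019, 0.011]] spin [np.float64(-0.0), np.float64(-0.0), np.float64(-0.0), np.float64(-0.0), np.float64(-0.0), np.float64(-0.0), np.float64(-0.0), np.float64(-0.0)]
linear [[-0.0, 0.02, 0.01], [0, 0, 0], [0, 0, 0], [0, 0, 0], [0, 0, 0], [0, 0, 0], [0, 0, 0], [0, 0, 0]] spin [np.float64(-0.0), 0, 0, 0, 0, 0, 0, 0]
```

>>> {"api": "servo_tool", "payload": {
  "linear": [
    [0, -0.002, 0.022],
    [0, 0.008, 0.021],
    [0, 0.009, 0.02],
    [0, 0.01, 0.02],
    [0, 0.011, 0.019],
    [0, 0.012, 0.019],
    [0, 0.013, 0.018],
    [0, 0.014, 0.017]
  ],
  "spin": [0, 0, 0, 0, 0, 0, 0, 0]
}}

```text
time: 12.3
tool_pos: [496.9, 105.6, 243.6]
tcp_rot: [-3.141, 0.0, 2.985]
contact_force: [0.7, -1.6, 0.1]
grip_width: 15.6
finger_force: 30.0
```

```bash
python3 snap.py tip1; python3 -c "
from plan import *;st()"
```

```text
{'time': 12.4, 'joint_positions': [0.059, 0.298, 1.541, -0.0, 1.303, -1.356], 'tool_pos': [496.575, 105.589, 243.224], 'tcp_rot': [-3.141, -0.001, 2.985], 'contact_force': [2.102, -2.09, -0.228], 'moment': [-0.479, 0.048, 0.093], 'grip_width': 15.668, 'finger_force': 29.995}
```

View pics/tip1.png

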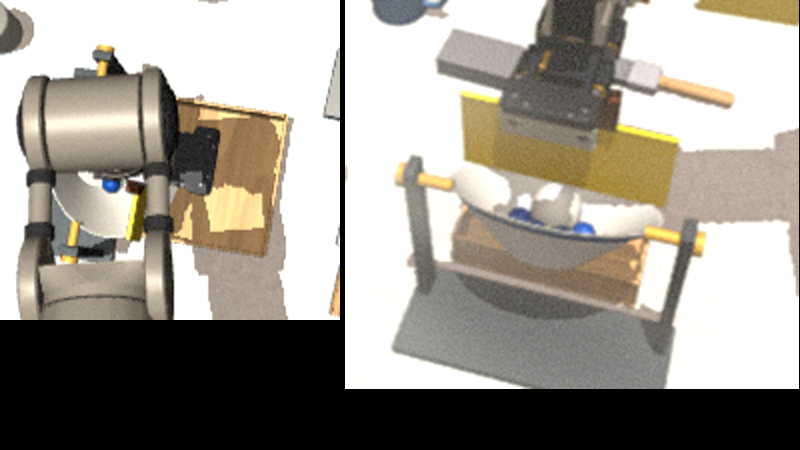

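The bowl is tipping, pressed by the card, and its rear rim has risen to about row 215. The balls are still inside and the contact force is about 3 N. I'll continue.

>>> {"api": "servo_tool", "payload": {
  "linear": [
    [0, 0.014, 0.017],
    [0, 0.015, 0.016],
    [0, 0.016, 0.015],
    [0, 0.017, 0.015],
    [0, 0.017, 0.014],
    [0, 0.018, 0.013],
    [0, 0.019, 0.012],
    [0, 0.019, 0.011]
  ],
  "spin": [0, 0, 0, 0, 0, 0, 0, 0]
}}

```text
time: 13.4
tool_pos: [501.0, 132.4, 221.0]
tcp_rot: [-3.141, -0.0, 2.985]
contact_force: [-1.0, -2.9, 0.6]
grip_width: 15.7
finger_force: 30.0
```

>>> {"api": "servo_tool", "payload": {
  "linear": [
    [0, 0.02, 0.01],
    [0, 0, 0],
    [0, 0, 0],
    [0, 0, 0],
    [0, 0, 0],
    [0, 0, 0],
    [0, 0, 0],
    [0, 0, 0]
  ],
  "spin": [0, 0, 0, 0, 0, 0, 0, 0]
}}

```text
time: 14.4
tool_pos: [501.6, 136.1, 219.1]
tcp_rot: [3.142, -0.0, 2.985]
contact_force: [-1.8, -3.5, -0.0]
grip_width: 15.8
finger_force: 30.0
```

```bash
python3 snap.py tip2; python3 -c "
from plan import *;st()"
```

```text
{'time': 14.5, 'joint_positions': [0.117, 0.339, 1.551, 0.0, 1.252, -1.297], 'tool_pos': [501.624, 136.118, 219.087], 'tcp_rot': [3.142, -0.0, 2.985], 'contact_force': [-1.609, -3.636, -0.326], 'moment': [-1.052, 0.629, 0.201], 'grip_width': 15.826, 'finger_force': 30.018}
```

View pics/tip2.png

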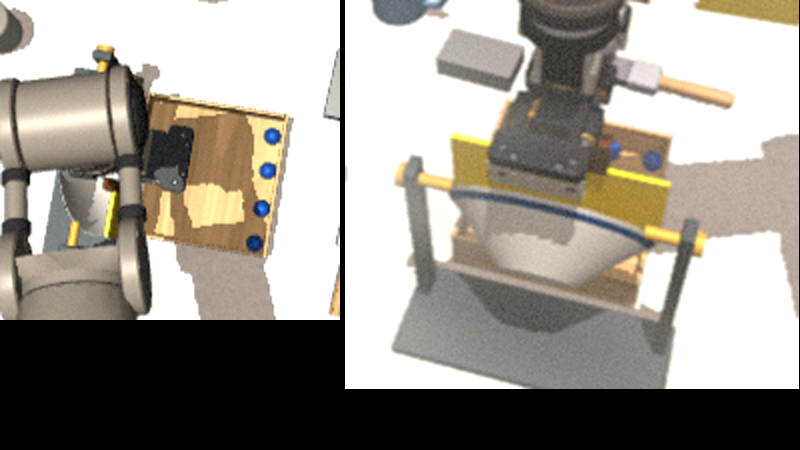

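Top view: all four blue balls lie in the tray along its far wall, at (272,135), (268,170), (261,208) and (254,243). Now I'll swing the bowl back along the same arc.

>>> {"api": "servo_tool", "payload": {
  "linear": [
    [0, -0.01, -0.005],
    [0, -0.01, -0.005],
    [0, -0.019, -0.011],
    [0, -0.019, -0.012],
    [0, -0.018, -0.013],
    [0, -0.017, -0.014],
    [0, -0.017, -0.015],
    [0, -0.016, -0.015]
  ],
  "spin": [0, 0, 0, 0, 0, 0, 0, 0]
}}

```text
time: 15.5
tool_pos: [497.7, 111.1, 237.3]
tcp_rot: [3.141, 0.0, 2.985]
contact_force: [-1.9, -2.8, -1.2]
grip_width: 15.9
finger_force: 30.0
```

>>> {"api": "servo_tool", "payload": {
  "linear": [
    [0, -0.015, -0.016],
    [0, -0.014, -0.017],
    [0, -0.014, -0.017],
    [0, -0.013, -0.018],
    [0, -0.012, -0.019],
    [0, -0.011, -0.019],
    [0, -0.01, -0.02],
    [0, -0.009, -0.02]
  ],
  "spin": [0, 0, 0, 0, 0, 0, 0, 0]
}}

```text
time: 16.5
tool_pos: [494.8, 91.9, 266.7]
tcp_rot: [3.141, 0.0, 2.985]
contact_force: [-0.5, -0.1, -1.4]
grip_width: 15.8
finger_force: 30.0
```

>>> {"api": "servo_tool", "payload": {
  "linear": [
    [0, -0.006, -0.022],
    [0, 0, -0.022],
    [0, 0, -0.022],
    [0, 0, -0.04],
    [0, 0, -0.06],
    [0, 0, -0.06],
    [0, 0, -0.06],
    [0, 0, 0]
  ],
  "spin": [0, 0, 0, 0, 0, 0, 0, 0]
}}

```text
time: 17.5
tool_pos: [494.9, 90.7, 324.7]
tcp_rot: [3.141, 0.002, 2.985]
contact_force: [0.2, -1.7, -2.1]
grip_width: 15.8
finger_force: 30.0
```

```bash
python3 snap.py back
python3 - <<'E'
from plan import *
st()
w=2.939
rows([(505,-100,320,w,6),(516.8,-382,250,w,9),(516.8,-382,200,w,3),(516.8,-382,200,w,6)])
E
```

```text
{'time': 17.6, 'joint_positions': [0.029, 0.242, 1.398, 0.0, 1.501, -1.385], 'tool_pos': [494.385, 90.677, 323.39], 'tcp_rot': [3.142, -0.0, 2.985], 'contact_force': [-0.242, -0.176, -1.534], 'moment': [0.052, -0.004, -0.052], 'grip_width': 15.738, 'finger_force': 29.99}
linear [[-0.034, -0.156, 0.003], [-0.035, -0.155, 0.003], [-0.036, -0.155, 0.003], [-0.037, -0.155, 0.003], [-0.038, -0.154, 0.003], [-0.039, -0.154, 0.003], [-0.038, -0.152, 0.039], [-0.038, -0.152, 0.039]] spin [np.float64(0.0049), np.float64(0.0049), np.float64(0.0049), np.float64(0.0049), np.float64(0.0049), np.float64(0.0049), np.float64(-0.0), np.float64(-0.0)]
linear [[-0.038, -0.152, 0.039], [-0.038, -0.152, 0.039], [-0.038, -0.152, 0.039], [-0.038, -0.152, 0.039], [-0.038, -0.152, 0.039], [-0.038, -0.152, 0.039], [-0.038, -0.152, 0.039], [0.0, 0.0, 0.083]] spin [np.float64(-0.0), np.float64(-0.0), np.float64(-0.0), np.float64(-0.0), np.float64(-0.0), np.float64(-0.0), np.float64(-0.0), np.float64(-0.0)]
linear [[0.0, 0.0, 0.083], [0.0, 0.0, 0.083], [0.0, 0.0, -0.0], [0.0, 0.0, -0.0], [0.0, 0.0, -0.0], [0.0, 0.0, -0.0], [0.0, 0.0, -0.0], [0.0, 0.0, -0.0]] spin [np.float64(-0.0), np.float64(-0.0), np.float64(-0.0), np.float64(-0.0), np.float64(-0.0), np.float64(-0.0), np.float64(-0.0), np.float64(-0.0)]
```

View pics/back.png

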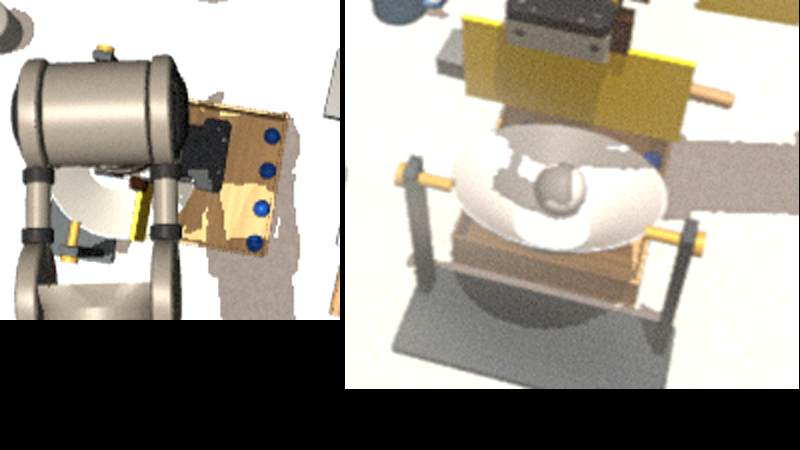

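The bowl is back at rest with the large ball at (560,190) in the side crop, and the four small balls are still in the tray. The card sits unchanged in the grip. I'm going back to the rack.

>>> {"api": "servo_tool", "payload": {
  "linear": [
    [-0.034, -0.156, 0.003],
    [-0.035, -0.155, 0.003],
    [-0.036, -0.155, 0.003],
    [-0.037, -0.155, 0.003],
    [-0.038, -0.154, 0.003],
    [-0.039, -0.154, 0.003],
    [-0.038, -0.152, 0.039],
    [-0.038, -0.152, 0.039]
  ],
  "spin": [0.0049, 0.0049, 0.0049, 0.0049, 0.0049, 0.0049, 0, 0]
}}

```text
time: 18.6
tool_pos: [507.5, -163.5, 303.5]
tcp_rot: [3.141, -0.001, 2.939]
contact_force: [0.5, 0.4, -2.0]
grip_width: 15.7
finger_force: 30.0
```

>>> {"api": "servo_tool", "payload": {
  "linear": [
    [-0.038, -0.152, 0.039],
    [-0.038, -0.152, 0.039],
    [-0.038, -0.152, 0.039],
    [-0.038, -0.152, 0.039],
    [-0.038, -0.152, 0.039],
    [-0.038, -0.152, 0.039],
    [-0.038, -0.152, 0.039],
    [0, 0, 0.083]
  ],
  "spin": [0, 0, 0, 0, 0, 0, 0, 0]
}}

```text
time: 19.6
tool_pos: [516.5, -384.1, 231.8]
tcp_rot: [-3.141, -0.0, 2.936]
contact_force: [-0.4, 1.5, -2.2]
grip_width: 15.8
finger_force: 30.0
```

>>> {"api": "servo_tool", "payload": {
  "linear": [
    [0, 0, 0.06],
    [0, 0, 0.06],
    [0, 0, 0],
    [0, 0, 0],
    [0, 0, 0],
    [0, 0, 0],
    [0, 0, 0],
    [0, 0, 0]
  ],
  "spin": [0, 0, 0, 0, 0, 0, 0, 0]
}}

```text
time: 20.6
tool_pos: [517.0, -381.7, 209.2]
tcp_rot: [3.142, 0.0, 2.939]
contact_force: [0.4, 1.3, -2.3]
grip_width: 15.9
finger_force: 30.0
```

Run:
```python
from plan import *; from h import *
from plant import optics
st()
c=optics.capture("side");f=c["frame"].astype(int)
for zz in (1,):
  m=((f[...,2]>60)&(f[...,1]>55)&(f[...,0]<.35*f[...,2])&(f[...,1]>.75*f[...,2])).astype(np.uint8)
  m[:,345:]=0
  n,l,s,ct=cv2.connectedComponentsWithStats(m)
  for i in np.argsort(-s[1:,4])[:3]+1: print(s[i],ct[i])
o=__import__("plant").monitor.get_obs();p=np.array(o["tool_pos"]);w=o["tcp_rot"][2]
e=np.array([np.cos(w),np.sin(w),0])*100
for dx in(e,-e):
  for h in(-102.3,-2.3): print("exp",proj(c,p+dx+[0,0,h]))
rows([(516.8,-382,175,2.939,4)])
```

```text
{'time': 20.6, 'joint_positions': [-0.755, 0.575, 1.195, 0.0, 1.372, -2.123], 'tool_pos': [516.989, -381.709, 209.156], 'tcp_rot': [3.142, 0.0, 2.939], 'contact_force': [0.383, 1.258, -2.332], 'moment': [-0.013, 0.04, -0.01], 'grip_width': 15.855, 'finger_force': 29.99}
[309 110  19  16  84] [317.32142857 116.5952381 ]
[302 126  17  13  67] [310.6119403  132.70149254]
[267 109   9   9  28] [270.17857143 112.57142857]
exp [331.87483629 143.0795234 ]
exp [336.14473222 113.54381359]
exp [266.55995653 129.38063492]
exp [266.6096099   99.98011639]
linear [[0.0, -0.0, 0.043], [0.0, -0.0, 0.043], [0.0, -0.0, 0.043], [0.0, -0.0, 0.043], [0, 0, 0], [0, 0, 0], [0, 0, 0], [0, 0, 0]] spin [np.float64(-0.0), np.float64(-0.0), np.float64(-0.0), np.float64(-0.0), 0, 0, 0, 0]
```

Aligned with the original grasp pose. I'll lower it slowly.

>>> {"api": "servo_tool", "payload": {
  "linear": [
    [0, -0.001, 0.04],
    [0, 0, 0.04],
    [0, 0, 0.04],
    [0, 0, 0.04],
    [0, 0, 0.04],
    [0, 0, 0.02],
    [0, 0, 0],
    [0, 0, 0]
  ],
  "spin": [0, 0, 0, 0, 0, 0, 0, 0]
}}

```text
time: 21.65
tool_pos: [517.1, -382.0, 165.4]
tcp_rot: [-3.141, 0.001, 2.939]
contact_force: [-0.1, 0.4, -1.8]
grip_width: 15.3
finger_force: 30.0
```

>>> {"api": "servo_tool", "payload": {
  "linear": [
    [0, 0, 0.02],
    [0, 0, 0.02],
    [0, 0, 0.02],
    [0, 0, 0.02],
    [0, 0, 0.02],
    [0, 0, 0.02],
    [0, 0, 0],
    [0, 0, 0]
  ],
  "spin": [0, 0, 0, 0, 0, 0, 0, 0]
}}

```text
time: 22.65
tool_pos: [517.0, -381.9, 141.2]
tcp_rot: [-3.142, 0.0, 2.939]
contact_force: [-0.7, 0.5, -2.7]
grip_width: 16.0
finger_force: 30.0
```

Edge at about 39 mm, inside the slot with no contact force. 27 mm to go.

>>> {"api": "servo_tool", "payload": {
  "linear": [
    [0, 0, 0.025],
    [0, 0, 0.025],
    [0, 0, 0.025],
    [0, 0, 0.02],
    [0, 0, 0.02],
    [0, 0, 0.013],
    [0, 0, 0.005],
    [0, 0, 0]
  ],
  "spin": [0, 0, 0, 0, 0, 0, 0, 0]
}}

```text
time: 23.65
tool_pos: [517.0, -381.9, 114.6]
tcp_rot: [-3.142, 0.0, 2.939]
contact_force: [-0.4, -0.8, -2.3]
grip_width: 16.0
finger_force: 30.0
```

>>> {"api": "servo_tool", "payload": {
  "linear": [
    [0, 0, 0.004],
    [0, 0, 0.004],
    [0, 0, 0],
    [0, 0, 0],
    [0, 0, 0],
    [0, 0, 0],
    [0, 0, 0],
    [0, 0, 0]
  ],
  "spin": [0, 0, 0, 0, 0, 0, 0, 0]
}}

```text
time: 24.65
tool_pos: [517.2, -382.0, 114.3]
tcp_rot: [-3.141, 0.001, 2.939]
contact_force: [-1.3, 0.8, 6.5]
grip_width: 15.7
finger_force: 30.0
```

The card is on the slot floor, with an upward force of 6.5 N. I'll release it and retreat.

>>> {"api": "servo_tool", "payload": {
  "linear": [
    [0, 0, 0],
    [0, 0, 0],
    [0, 0, 0],
    [0, 0, 0],
    [0, 0, 0],
    [0, 0, 0],
    [0, 0, 0],
    [0, 0, 0]
  ],
  "spin": [0, 0, 0, 0, 0, 0, 0, 0],
  "hand": 1
}}

```text
time: 25.65
tool_pos: [516.9, -381.9, 112.9]
tcp_rot: [3.141, -0.0, 2.939]
contact_force: [0.3, 0.4, -0.4]
grip_width: 89.7
finger_force: 0.0
```

>>> {"api": "servo_tool", "payload": {
  "linear": [
    [0, 0, -0.05],
    [0, 0, -0.1],
    [0, 0, -0.2],
    [0, 0, -0.2],
    [0, 0, -0.2],
    [0, 0, -0.2],
    [0, 0, 0],
    [0, 0, 0]
  ],
  "spin": [0, 0, 0, 0, 0, 0, 0, 0]
}}

```text
time: 26.65
tool_pos: [516.7, -381.7, 302.7]
tcp_rot: [3.141, -0.0, 2.939]
contact_force: [0.6, -0.7, -0.5]
grip_width: 91.8
finger_force: 0.0
```

>>> {"api": "servo_tool", "payload": {
  "linear": [
    [0.2, 0.2, 0],
    [0.2, 0.2, 0],
    [0.2, 0.2, 0],
    [0.1, 0.2, 0],
    [0.1, 0.1, 0],
    [0, 0, 0],
    [0, 0, 0],
    [0, 0, 0]
  ],
  "spin": [0, 0, 0, 0, 0, 0, 0, 0]
}}

```text
time: 27.65
tool_pos: [396.8, -174.2, 302.4]
tcp_rot: [3.141, -0.001, 2.938]
contact_force: [-0.3, 0.8, -0.6]
grip_width: 91.7
finger_force: 0.0
```

Run:
```python
from plan import *; st()
from plant import optics; import cv2
a=optics.capture("top")["frame"];b=optics.capture("side")["frame"]
im=np.hstack([a[:,150:450],b[80:380,80:420].repeat(1,0) if 0 else cv2.resize(b[80:380,200:400],(280,420))])
cv2.imwrite("pics/end.png",np.clip(im*1.5,0,255).astype(np.uint8))
```

```text
{'time': 27.65, 'joint_positions': [-0.591, 0.117, 1.61, -0.0, 1.415, -1.958], 'tool_pos': [396.804, -174.174, 302.373], 'tcp_rot': [3.141, -0.001, 2.938], 'contact_force': [-0.325, 0.801, -0.629], 'moment': [0.06, 0.06, 0.029], 'grip_width': 91.711, 'finger_force': 0.0}
```

View pics/end.png

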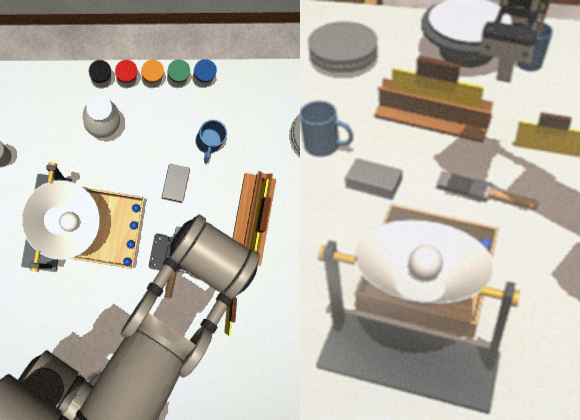

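The card stands fully down in the rack and the four balls are in the tray at about (130,208–262). The large ball is in the bowl, which is at rest at (68,222), and the other things are undisturbed. I'm handing in.

```bash
python3 -c "
from plant import workorder;print(workorder.close_job())"
```

```text
the job is handed in; nothing more can be done
None
```

The job is handed in at about 28 s: all four blue balls are in the tray, the white ball stayed in the bowl, which is back at rest, and the card stands fully down in its rack.

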